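# Reload blood samples into the analyser's loading rack in reverse order

### The arm

A 7-joint arm with a two-finger parallel gripper is mounted at the origin on the work surface. World frame = base frame: x ahead of the robot, y to its left, z up, the work surface at z = 0. Lengths are in m, angles in rad, forces in N, time in s.
With the tool pointing down it reaches from about 0.4 to 0.85 m from the base axis. Payload 10.4 kg.
Tool frame: the origin (TCP) lies at the very end of the fingers, on their centre line; the grasp point (between the pads) lies 19 mm behind it (grip_point_offset is the distance from the TCP to the grasp point, in m); z points along the fingers, y is the line along which they close (so a half turn about z gives the same grasp; the last joint's range is limited). The gripper opens to 87 mm and grips with 3 to 60 N. Pads are 19 mm wide; open, the fingers measure 117 mm over their backs; the gripper's body (75 mm by 190 mm) begins 51 mm behind the grasp point.
Start: joints at [1.079, 0.332, -0.065, 1.46, 0.022, 1.35, -0.088], TCP at [0.282, -0.558, 0.223] pointing down, gripper open.
Joint ranges: [-2.6, 2.6], [-0.5, 2.12], [-1.47, 1.34], [0.16, 2.42], [-1.27, 4.41], [0.06, 2.06], [-2.6, 2.6]. Speed limits (rad/s): [2.22, 2.22, 2.79, 2.79, 3.14, 3.14, 3.14].

### API

Orientations are given as a unit quaternion [x, y, z, w].
In Python, from bench import * gives the robot as it stands.
- The arm moves only by the tool play_rows, never from a script. Its argument "increments" is text: rows parted by semicolons, each of 7 numbers parted by spaces: the turn, a rotation vector about the tool's x, y, z in rad, then the shift along the tool's x, y, z in m, then the opening, from 0 (shut) to 1 (fully open). A call has 1 to 8 rows; each row is the pose to reach, as a shift and turn from the pose commanded when the call began, along the tool's axes at that moment; what a row does not reach only later rows make up. A row lasts 1/10 s, in which the tool goes at most 50 mm and 8.59 degrees, less where a joint would pass 70% of its speed; a pose out of reach is approached as far as the arm can. A call with a gripper value outside its range is refused whole. The fingers move at their own pace and stop on an object; "grip_force" is the grip in N (left out, the last holds). Time passes only in rows, so rows that repeat a pose let the fingers close. It gives the time, the measured TCP pose, the force, the opening and the grip force at its end, in the units of the state.
- read_state(): the state, without advancing time (a new reading comes with each control period).
- camera(name): name is "scene" or "top" or "wrist"; returns a dict with "color" (400x640x3 uint8, red, green, blue), "fx", "fy", "cx", "cy" (pixels), "camera_from_world" (4x4, takes a point from world to camera coordinates); the wrist camera has in their place "mount" (4x4, takes a point from camera to tool coordinates, whose origin is the TCP and whose axes are the flange's). Camera axes: x right, y down, z forward; pixel columns grow to the right and rows downward; lengths in m; the calibration is good to about 2 mm. A picture is of the moment at which its call begins: read the wrist's pose just before it. There is no depth.
- close_job(): hands the job in; it is judged then, once.
The state is a dict: "time": time; "joint_positions": joint angles; "joint_vel": joint speeds; "joint_torque": joint torques, N m; "ee_pos": TCP position; "eef_rot": TCP orientation; "ft_force": force on the tool from outside, world axes, zero at the start; "torque": the same for the moment, N m; "width": finger opening in m; "grip_force": force on a finger pad.
Only numpy, scipy, OpenCV 4.12 (cv2) and the standard library are available. Lean on these libraries where they do the work, as an engineer would, in place of code of your own. Each camera call takes 0.05 s, during which the arm holds its last target. There are 200 camera calls.

### The job

Move the four capped sample tubes, in their feet, from the dark grey incoming rack to the cream loading rack so that they stand in reverse order: the tube that stood next to the grey rack's blue end goes into the pocket farthest from the cream rack's blue end, and so on, until the one that stood farthest from the grey rack's blue end is next to the cream rack's blue end. Each tube stands flat on the floor of its own pocket at the end; keep the tubes upright and set them down gently, without dropping them.

Things in the scene. Friction and masses are not known exactly. Their poses are not given: they have to be found in the camera images.
- tube_lilac: Sample tube with a lilac cap, standing upright in its weighted dark grey round foot; tube and foot are one loose piece, about 70 g, 110 mm tall. Foot 34 mm across, 24 mm high; pale tube 13 mm across above it; lilac cap 17 mm across from 88 to 110 mm above the underside (grip here, 10 to 20 N). Origin at the centre of the underside, z up the tube.
- tube_red: Sample tube with a red cap, standing upright in its weighted dark grey round foot; tube and foot are one loose piece, about 70 g, 110 mm tall. Foot 34 mm across, 24 mm high; pale tube 13 mm across above it; red cap 17 mm across from 88 to 110 mm above the underside (grip here, 10 to 20 N). Origin at the centre of the underside, z up the tube.
- tube_green: Sample tube with a green cap, standing upright in its weighted dark grey round foot; tube and foot are one loose piece, about 70 g, 110 mm tall. Foot 34 mm across, 24 mm high; pale tube 13 mm across above it; green cap 17 mm across from 88 to 110 mm above the underside (grip here, 10 to 20 N). Origin at the centre of the underside, z up the tube.
- tube_yellow: Sample tube with a yellow cap, standing upright in its weighted dark grey round foot; tube and foot are one loose piece, about 70 g, 110 mm tall. Foot 34 mm across, 24 mm high; pale tube 13 mm across above it; yellow cap 17 mm across from 88 to 110 mm above the underside (grip here, 10 to 20 N). Origin at the centre of the underside, z up the tube.
- tile_lilac: Flat lilac square tile, 46 x 46 x 2 mm, fixed on the floor of the pocket of the incoming rack where the lilac-capped tube stands at the start; it stays there as a record. Origin at the centre of its underside, axes as the incoming rack's.
- tile_red: Flat red square tile, 46 x 46 x 2 mm, fixed on the floor of the pocket of the incoming rack where the red-capped tube stands at the start; it stays there as a record. Origin at the centre of its underside, axes as the incoming rack's.
- tile_green: Flat green square tile, 46 x 46 x 2 mm, fixed on the floor of the pocket of the incoming rack where the green-capped tube stands at the start; it stays there as a record. Origin at the centre of its underside, axes as the incoming rack's.
- tile_yellow: Flat yellow square tile, 46 x 46 x 2 mm, fixed on the floor of the pocket of the incoming rack where the yellow-capped tube stands at the start; it stays there as a record. Origin at the centre of its underside, axes as the incoming rack's.
- incoming: Dark grey incoming rack: fixed tray 58 (x) by 220 (y) mm, rim and dividers 14 mm high, walls and floor 4 mm thick; four pockets 50 x 50 mm in a row, centred at x = 0, y = +81, +27, -27, -81 mm; blue block 58 x 22 x 18 mm at the +y end. Origin: centre of the tray's underside, z up. Each pocket holds a tile (top 6 mm above the table) and a tube, within 4 mm of its centre.
- loading: Cream loading rack: fixed tray 58 (x) by 220 (y) mm, rim and dividers 14 mm high, walls and floor 4 mm thick; four pockets 50 x 50 mm in a row, centred at x = 0, y = +81, +27, -27, -81 mm; blue block 58 x 22 x 18 mm at the +y end. Origin: centre of the tray's underside, z up. Pockets empty at the start; tubes go on the pocket floor, 4 mm above the table.
Mind the look-alikes: they are no part of the job. Leave any pink look-alike of the tube_red alone. What is shaped like the tube_lilac but pink is not meant.

How it is judged:
At the end, for the whole second after the job is handed in: Each tube stands in the loading rack, as many pockets from its far end as its tile is from the incoming rack's blue end: within 13 mm of the pocket centre along each rack axis, underside within 3 mm of the pocket floor, within 0.1 rad of upright, released, under 0.02 m/s (((y of tile_lilac in the frame of incoming between 0.066 and 0.096 m and y of tube_lilac in the frame of loading between -0.094 and -0.068 m) or (y of tile_lilac in the frame of incoming between 0.012 and 0.042 m and y of tube_lilac in the frame of loading between -0.04 and -0.014 m) or (y of tile_lilac in the frame of incoming between -0.042 and -0.012 m and y of tube_lilac in the frame of loading between 0.014 and 0.04 m) or (y of tile_lilac in the frame of incoming between -0.096 and -0.066 m and y of tube_lilac in the frame of loading between 0.068 and 0.094 m)) and x of tube_lilac in the frame of loading between -0.013 and 0.013 m and z of tube_lilac in the frame of loading between 0.001 and 0.007 m and angle between each of tube_lilac, tube_red, tube_green, tube_yellow's own z axis and vertical below 0.1 rad and linear speed of each of tube_lilac, tube_red, tube_green, tube_yellow below 0.02 m/s and contact force between the fingers and tube_lilac below 0.1 N and ((y of tile_red in the frame of incoming between 0.066 and 0.096 m and y of tube_red in the frame of loading between -0.094 and -0.068 m) or (y of tile_red in the frame of incoming between 0.012 and 0.042 m and y of tube_red in the frame of loading between -0.04 and -0.014 m) or (y of tile_red in the frame of incoming between -0.042 and -0.012 m and y of tube_red in the frame of loading between 0.014 and 0.04 m) or (y of tile_red in the frame of incoming between -0.096 and -0.066 m and y of tube_red in the frame of loading between 0.068 and 0.094 m)) and x of tube_red in the frame of loading between -0.013 and 0.013 m and z of tube_red in the frame of loading between 0.001 and 0.007 m and contact force between the fingers and tube_red below 0.1 N and ((y of tile_green in the frame of incoming between 0.066 and 0.096 m and y of tube_green in the frame of loading between -0.094 and -0.068 m) or (y of tile_green in the frame of incoming between 0.012 and 0.042 m and y of tube_green in the frame of loading between -0.04 and -0.014 m) or (y of tile_green in the frame of incoming between -0.042 and -0.012 m and y of tube_green in the frame of loading between 0.014 and 0.04 m) or (y of tile_green in the frame of incoming between -0.096 and -0.066 m and y of tube_green in the frame of loading between 0.068 and 0.094 m)) and x of tube_green in the frame of loading between -0.013 and 0.013 m and z of tube_green in the frame of loading between 0.001 and 0.007 m and contact force between the fingers and tube_green below 0.1 N and ((y of tile_yellow in the frame of incoming between 0.066 and 0.096 m and y of tube_yellow in the frame of loading between -0.094 and -0.068 m) or (y of tile_yellow in the frame of incoming between 0.012 and 0.042 m and y of tube_yellow in the frame of loading between -0.04 and -0.014 m) or (y of tile_yellow in the frame of incoming between -0.042 and -0.012 m and y of tube_yellow in the frame of loading between 0.014 and 0.04 m) or (y of tile_yellow in the frame of incoming between -0.096 and -0.066 m and y of tube_yellow in the frame of loading between 0.068 and 0.094 m)) and x of tube_yellow in the frame of loading between -0.013 and 0.013 m and z of tube_yellow in the frame of loading between 0.001 and 0.007 m and contact force between the fingers and tube_yellow below 0.1 N); the robot touches nothing.
It fails at once if a tube was tipped by more than 35 degrees (angle between any of tube_lilac, tube_red, tube_green, tube_yellow's own z axis and vertical above 0.61 rad).
It fails at once if a tube was dropped or thrown (over 0.5 m/s with no finger on it) ((linear speed of tube_lilac above 0.5 m/s and contact force between the fingers and tube_lilac below 0.05 N) or (linear speed of tube_red above 0.5 m/s and contact force between the fingers and tube_red below 0.05 N) or (linear speed of tube_green above 0.5 m/s and contact force between the fingers and tube_green below 0.05 N) or (linear speed of tube_yellow above 0.5 m/s and contact force between the fingers and tube_yellow below 0.05 N)).
It also fails if it takes over 112 s, if anything falls off the work surface, if the arm or the gripper's body presses on something with over 40 N, if the wrist force passes 120 N, or if a joint passes its speed limit or range.

## Working session

There is one attempt and no reset: what is moved stays moved. The work goes in short steps, Python scripts to look and compute and a tool call to move; the robot and the scene stay as the last step left them, time stands still between calls to the robot, and variables do not carry over. Pictures are saved under pics/ and viewed, at most 14 in all, crops included, and the job is handed in when it is done.

Besides the shell and the picture viewer there is one more tool, called after "Request:" by a JSON object that holds its "name" and its "arguments". play_rows: Moves the arm, as the interface text tells. Its arguments: {"type":"object","properties":{"increments":{"type":"string"},"grip_force":{"type":"number"}},"required":["increments"]}

```bash
mkdir -p pics; python3 - <<'E'
from bench import *
import cv2
s=read_state();print(s['time'],s['ee_pos'],s['eef_rot'],s['width'])
for n in('top','scene'):
    c=camera(n);cv2.imwrite(f'pics/{n}0.png',c['color'][...,::-1])
    print(n,c['fx'],c['cx'],c['cy'],c['camera_from_world'].tolist() if hasattr(c['camera_from_world'],'tolist') else c['camera_from_world'])
E
```

```text
0.0 [ 0.28220055 -0.55723817  0.22175972] [ 9.72649707e-01  2.32275847e-01 -2.04158073e-04 -6.60977490e-04] 0.0873531924146217
top 444.5054971054413 322.38739031100033 203.07834641975785 [[-0.021398196603927503, -0.9995178449067926, -0.02249877541067487, 0.025713939483422505], [-0.9937433697995101, 0.023731213135183216, -0.10913727366324737, 0.5227748327816879], [0.10961857580544322, 0.0200226680543036, -0.9937720365367368, 0.8426491996716381], [0.0, 0.0, 0.0, 1.0]]
scene 497.58383838432223 320.10250585472903 203.92947285969228 [[-0.8186629810598909, 0.574261169452393, -0.0038772027678206883, 0.4509492491949244], [0.4401200689848351, 0.6230667431655703, -0.6465927299605475, -0.1945288881797357], [-0.3688973411654207, -0.5310479665907962, -0.7628255428739025, 1.4071042320330274], [0.0, 0.0, 0.0, 1.0]]
```

View pics/top0.png

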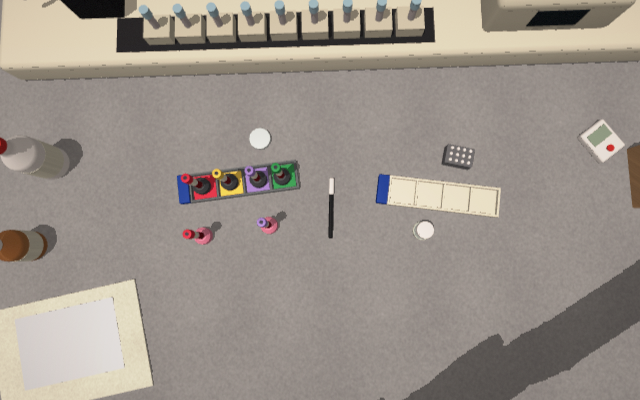

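View pics/scene0.png

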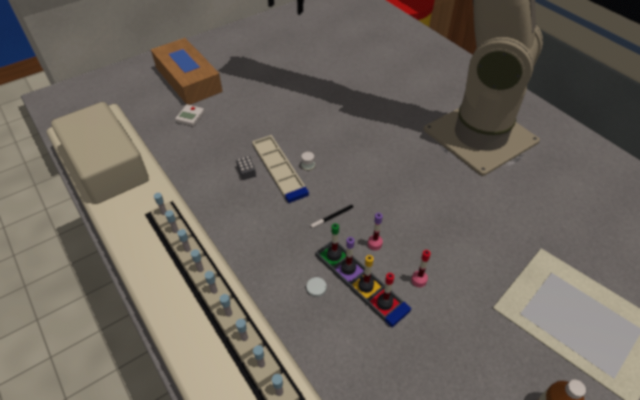

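Top view: the grey rack has its blue end at (183,188), then red, yellow, lilac and green; pink decoys are at (203,235) and (268,225). The cream rack has its blue end at (382,188) and its far end at about (499,201). So green goes to the pocket next to blue, then lilac, yellow, and red at the far end.

```bash
cat > h.py <<'E'
from bench import *
import numpy as np, cv2
from scipy.spatial.transform import Rotation as R
def ray(c,u,v,M=None):
    M=np.linalg.inv(c['camera_from_world']) if M is None else M
    d=M[:3,:3]@[(u-c['cx'])/c['fx'],(v-c['cy'])/c['fy'],1]
    return M[:3,3],d
def plane(c,u,v,z,M=None):
    o,d=ray(c,u,v,M); return (o+d*(z-o[2])/d[2])[:2]
def tri(rs):
    A=0;b=0
    for o,d in rs:
        d=d/np.linalg.norm(d);P=np.eye(3)-np.outer(d,d);A=A+P;b=b+P@o
    return np.linalg.solve(A,b)
def blobs(img,lo,hi,amin=15):
    m=cv2.inRange(cv2.cvtColor(img,cv2.COLOR_RGB2HSV),lo,hi)
    n,l,s,ce=cv2.connectedComponentsWithStats(m)
    return [(tuple(ce[i].round(1)),s[i].tolist()) for i in range(1,n) if s[i][4]>=amin],l
E
python3 - <<'E'
from h import *
t=camera('top');s=camera('scene')
for n,c in(('top',t),('scene',s)):
    print(n)
    hsv=cv2.cvtColor(c['color'],cv2.COLOR_RGB2HSV)
    for k,lo,hi in(('blue',(105,150,40),(122,255,255)),('red',(172,180,90),(180,255,255)),('red0',(0,180,90),(4,255,255)),('yel',(20,150,90),(30,255,255)),('lil',(125,60,80),(140,255,255)),('grn',(55,100,40),(80,255,255))):
        print(k,[b for b in blobs(c['color'],lo,hi)[0] if 170<b[0][0]<520 and 120<b[0][1]<330])
# cream rack
img=t['color'];hsv=cv2.cvtColor(img,cv2.COLOR_RGB2HSV)
m=cv2.inRange(hsv,(15,10,120),(35,120,255));b=cv2.inRange(hsv,(105,150,40),(122,255,255))
for x0,x1,mm in((370,510,m|b),(170,305,None)):
    if mm is None:
        mm=cv2.inRange(hsv,(0,0,0),(180,255,75))|b|cv2.inRange(hsv,(0,130,0),(180,255,255))
    w=np.zeros_like(mm);w[150:225,x0:x1]=mm[150:225,x0:x1]
    w=cv2.morphologyEx(w,cv2.MORPH_CLOSE,np.ones((5,5)))
    cs=cv2.findContours(w,cv2.RETR_EXTERNAL,cv2.CHAIN_APPROX_NONE)[0];q=max(cs,key=cv2.contourArea)[:,0]
    P=np.array([plane(t,u,v,.014) for u,v in q]).astype(np.float32)*1000
    r=cv2.minAreaRect(P);print('rack',r,cv2.boxPoints(r).round(1).tolist())
v=np.hstack([img[140:250,165:310],img[140:250,365:510]])
cv2.imwrite('pics/crop.png',cv2.resize(v[...,::-1],(790,300),interpolation=cv2.INTER_CUBIC))
E
```

```text
top
blue [((np.float64(382.2), np.float64(188.7)), [376, 175, 13, 29, 296]), ((np.float64(183.0), np.float64(191.7)), [177, 176, 13, 28, 228])]
red [((np.float64(186.6), np.float64(178.5)), [181, 174, 12, 10, 66]), ((np.float64(207.9), np.float64(188.7)), [194, 175, 23, 24, 197]), ((np.float64(188.6), np.float64(233.6)), [183, 230, 11, 8, 56])]
red0 []
yel [((np.float64(218.1), np.float64(174.0)), [212, 169, 17, 11, 81]), ((np.float64(233.2), np.float64(185.8)), [220, 171, 23, 25, 229])]
lil [((np.float64(255.3), np.float64(178.8)), [244, 166, 26, 27, 325]), ((np.float64(261.4), np.float64(222.0)), [257, 218, 10, 9, 65])]
grn [((np.float64(283.5), np.float64(175.0)), [271, 163, 25, 26, 323])]
scene
blue [((np.float64(296.6), np.float64(194.5)), [286, 188, 22, 14, 173]), ((np.float64(397.2), np.float64(314.0)), [385, 303, 25, 23, 281])]
red [((np.float64(426.0), np.float64(254.6)), [423, 251, 7, 10, 43]), ((np.float64(389.8), np.float64(277.7)), [387, 274, 7, 10, 46]), ((np.float64(378.0), np.float64(294.8)), [374, 291, 10, 9, 31]), ((np.float64(389.9), np.float64(306.8)), [379, 299, 
[... 442 characters left out ...]
 np.float64(273.5)), [336, 265, 27, 17, 168])]
grn [((np.float64(334.9), np.float64(228.2)), [332, 224, 7, 10, 61]), ((np.float64(331.7), np.float64(257.2)), [320, 248, 26, 18, 163])]
rack ((543.0427856445312, -213.42799377441406), (264.5280456542969, 130.5838165283203), 88.50118255615234) [[474.29998779296875, -343.8999938964844], [604.9000244140625, -347.3999938964844], [611.7999877929688, -82.9000015258789], [481.20001220703125, -79.5]]
rack ((569.3628540039062, 231.94631958007812), (58.971683502197266, 147.8004608154297), 7.530580520629883) [[530.4000244140625, 301.29998779296875], [549.7999877929688, 154.8000030517578], [608.2999877929688, 162.5], [588.9000244140625, 309.1000061035156]]
```

View pics/crop.png

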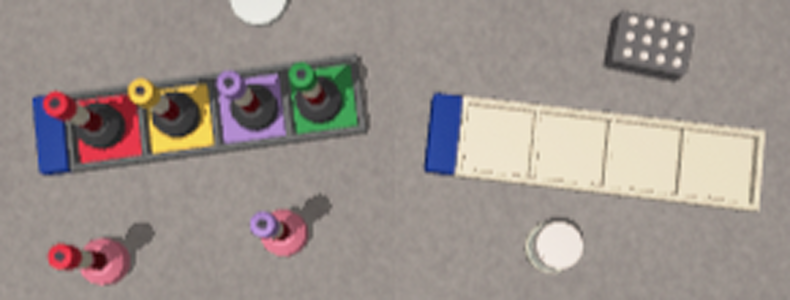

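```bash
python3 - <<'E'
from h import *
t=camera('top');s=camera('scene');q=read_state()
f=lambda x,y,o:((o[0]+(x-o[1])/2.724),140+y/2.727)
G=(165,0);C=(365,395)
caps=dict(red=((57,106),(389.8,277.7)),yel=((141,92),(368.8,260.5)),lil=((229,83),(350.2,241.2)),grn=((302,75),(334.9,228.2)))
for k,(a,b) in caps.items():
    p=f(*a,G)
    print(k,plane(t,*p,.114).round(4),plane(s,*b,.106).round(4),tri([ray(t,*p),ray(s,*b)]).round(4))
feet=dict(red=(103,124),yel=(179,114),lil=(254,107),grn=(320,98))
for k,a in feet.items(): print('foot',k,plane(t,*f(*a,G),.028).round(4))
for k,o,cs,bl in(('inc',G,[(362,56),(368,130)],(183.0,191.7)),('load',C,[(765,130),(760,210)],(382.2,188.7))):
    e=np.mean([plane(t,*f(*c,o),.014) for c in cs],0);B=plane(t,*bl,.016)
    L=np.linalg.norm(B-e);ax=(B-e)/L;print(k,'len(231?)',L,'ax',ax,'yaw',np.arctan2(-ax[0],ax[1]))
    o=e+ax*.110*L/.231;print('origin',o,[ (n,(o+ax*n).round(4).tolist()) for n in(.081,.027,-.027,-.081)])
    if k=='inc':pass
sb=plane(s,397.2,314,.014),plane(s,296.6,194.5,.014);print('scene blues',sb)
print(R.from_quat(q['eef_rot']).as_matrix().round(4))
E
```

```text
red [0.5633 0.2557] [0.5633 0.2579] [0.5642 0.2582 0.1072]
yel [0.5712 0.2002] [0.5717 0.2023] [0.5723 0.2023 0.1066]
lil [0.5757 0.1421] [0.5733 0.1422] [0.5758 0.1436 0.1097]
grn [0.5798 0.094 ] [0.5792 0.0962] [0.5804 0.0957 0.1066]
foot red [0.5641 0.2503]
foot yel [0.5701 0.1947]
foot lil [0.5739 0.1399]
foot grn [0.5793 0.0918]
inc len(231?) 0.23577226542877566 ax [-0.12877511  0.99167382] yaw 0.1291337074946187
origin [0.57024143 0.17131241] [(0.081, [0.5598, 0.2516]), (0.027, [0.5668, 0.1981]), (-0.027, [0.5737, 0.1445]), (-0.081, [0.5807, 0.091])]
load len(231?) 0.2335336060126758 ax [0.13932276 0.99024702] yaw -0.1397774697897447
origin [ 0.53355206 -0.22669699] [(0.081, [0.5448, -0.1465]), (0.027, [0.5373, -0.2]), (-0.027, [0.5298, -0.2534]), (-0.081, [0.5223, -0.3069])]
scene blues (array([0.56278932, 0.29554613]), array([ 0.55184929, -0.1009846 ]))
[[ 8.921e-01  4.518e-01 -2.000e-04]
 [ 4.518e-01 -8.921e-01  4.000e-04]
 [-0.000e+00 -4.000e-04 -1.000e+00]]
```

```bash
cat >> h.py <<'E'
def go(x,y,z,deg,s=None):
    """tool-frame turn and shift from the present pose; deg = heading of tool y in world"""
    s=s or read_state();A=R.from_quat(s['eef_rot']).as_matrix();a=np.radians(deg)
    yv=np.array([np.cos(a),np.sin(a),0]);zv=np.array([0,0,-1.]);B=np.c_[np.cross(yv,zv),yv,zv]
    print('t',round(s['time'],2),'turn',R.from_matrix(A.T@B).as_rotvec().round(4),'shift',(A.T@(np.array([x,y,z])-s['ee_pos'])).round(4))
E
python3 -c "
from h import *
go(.5336,-.2267,.26,-8)"
```

```text
t 0.3 turn [-4.000e-04 -2.000e-04 -9.623e-01] shift [ 0.3736 -0.1816 -0.0376]
```

Request:
{"name": "play_rows", "arguments": {"increments": "0 0 -0.06 0.02 -0.01 -0.005 0.6; 0 0 -0.18 0.06 -0.03 -0.01 0.6; 0 0 -0.32 0.1 -0.05 -0.015 0.6; 0 0 -0.46 0.145 -0.07 -0.02 0.6; 0 0 -0.6 0.19 -0.092 -0.025 0.6; 0 0 -0.74 0.235 -0.114 -0.03 0.6; 0 0 -0.86 0.28 -0.136 -0.034 0.6; 0 0 -0.96 0.32 -0.156 -0.038 0.6"}}

```text
time: 1.1
ee_pos: [0.4988, -0.2706, 0.2613]
eef_rot: [0.753, 0.658, 0.0, 0.0]
ft_force: [0.3, -0.5, -0.2]
width: 0.0526
grip_force: 0.0
```

```bash
python3 -c "
from h import *
go(.5336,-.2267,.26,-8)"
```

```text
t 1.1 turn [0.0008 0.0002 0.0055] shift [0.0481 0.0286 0.0013]
```

Request:
{"name": "play_rows", "arguments": {"increments": "0 0 0 0.025 0.015 0 0.6; 0 0 0 0.04 0.022 0 0.6; 0 0 0 0.04 0.022 0 0.6; 0 0 0 0.04 0.022 0 0.6; 0 0 0 0.04 0.022 0 0.6"}}

```text
time: 1.6
ee_pos: [0.5241, -0.2386, 0.2606]
eef_rot: [0.756, 0.655, -0.0, 0.0]
ft_force: [-1.0, -0.5, -0.8]
width: 0.0521
grip_force: 0.0
```

```bash
python3 - <<'E'
from h import *
go(.5336,-.2267,.26,-8)
s=read_state();c=camera('wrist');cv2.imwrite('pics/w1.png',c['color'][...,::-1])
T=np.eye(4);T[:3,:3]=R.from_quat(s['eef_rot']).as_matrix();T[:3,3]=s['ee_pos'];M=T@np.array(c['mount'])
print(c['fx'],c['cx'],c['cy'],M.round(4).tolist())
np.save('w1M.npy',M)
W=np.linalg.inv(M)
for n in(.121,.081,.027,-.027,-.081):
    p=np.array([.53355+.1393*n,-.2267+.9902*n,.004,1]);q=W@p;print(n,c['fx']*q[0]/q[2]+c['cx'],c['fy']*q[1]/q[2]+c['cy'])
E
```

```text
t 1.6 turn [-0.0002  0.0007 -0.0037] shift [0.0131 0.0077 0.0006]
323.88611897167897 317.5583087963349 199.0423449653985 [[0.9898, -0.1366, -0.04, 0.5348], [-0.1423, -0.9508, -0.2752, -0.1624], [-0.0004, 0.2781, -0.9606, 0.4224], [0.0, 0.0, 0.0, 1.0]]
0.121 324.0385128541684 55.321376085628
0.081 323.9564092907829 90.68079625361622
0.027 323.8525981936766 135.3889678519641
-0.027 323.75608469960486 176.95429154856612
-0.081 323.66612543810004 215.69691360279273
```

View pics/w1.png

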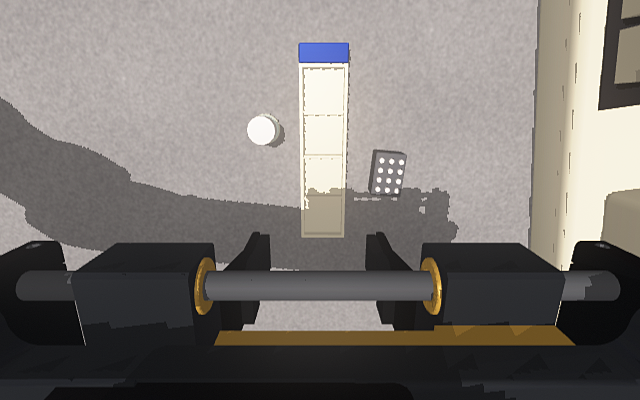

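Wrist view: the cream rack's blue block is at (324,53) and its pocket centres at about (324,92), (324,135), (324,175) and (324,216). That agrees with the projected positions within about 2 mm. Next, the green tube.

```bash
python3 -c "
from h import *
go(.580,.095,.2,7.4)"
```

```text
t 1.65 turn [-2.000e-04  6.000e-04 -2.729e-01] shift [0.3383 0.0076 0.0604]
```

Request:
{"name": "play_rows", "arguments": {"increments": "0 0 -0.03 0.025 0.001 0.005 0.6; 0 0 -0.07 0.07 0.002 0.015 0.6; 0 0 -0.11 0.118 0.003 0.025 0.6; 0 0 -0.15 0.166 0.004 0.035 0.6; 0 0 -0.19 0.214 0.005 0.045 0.6; 0 0 -0.23 0.262 0.006 0.052 0.6; 0 0 -0.26 0.305 0.007 0.058 0.6; 0 0 -0.273 0.33 0.007 0.06 0.6"}}

```text
time: 2.45
ee_pos: [0.5777, 0.0924, 0.2]
eef_rot: [0.657, 0.753, 0.0, -0.001]
ft_force: [1.1, 0.5, -0.8]
width: 0.0521
grip_force: 0.0
```

Request:
{"name": "play_rows", "arguments": {"increments": "0 0 0 0.008 0 0 0.6; 0 0 0 0.008 0 0 0.6; 0 0 0 0.008 0 0 0.6"}}

```text
time: 2.75
ee_pos: [0.5776, 0.0944, 0.2006]
eef_rot: [0.66, 0.751, -0.0, 0.0]
ft_force: [0.4, -0.9, -1.1]
width: 0.052
grip_force: 0.0
```

```bash
python3 - <<'E'
from h import *
go(.580,.095,.086,7.4)
s=read_state();c=camera('wrist');cv2.imwrite('pics/w2.png',c['color'][...,::-1])
T=np.eye(4);T[:3,:3]=R.from_quat(s['eef_rot']).as_matrix();T[:3,3]=s['ee_pos'];M=T@np.array(c['mount'])
np.save('w2M.npy',M);W=np.linalg.inv(M)
for n,x,y in(('grn',.58,.095),('lil',.575,.143),('yel',.5715,.2015),('red',.564,.257)):
    q=W@np.array([x,y,.116,1]);print(n,c['fx']*q[0]/q[2]+c['cx'],c['fy']*q[1]/q[2]+c['cy'])
E
```

```text
t 2.75 turn [ 0.0001  0.0011 -0.0003] shift [0.0004 0.0025 0.1146]
grn 320.81540885876393 205.43758707556606
lil 322.63270628411243 144.4280528947093
yel 328.78241353081654 60.87711836477021
red 329.1881805675902 -31.149176049321852
```

View pics/w2.png

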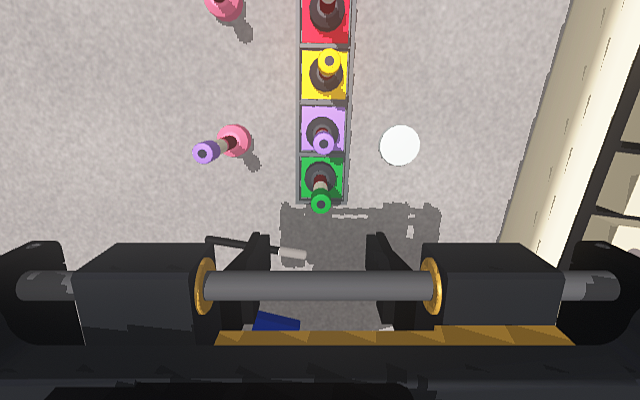

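Wrist view: caps are at green (321,204), lilac (323,143) and yellow (329,61), within 2 px of prediction. The cap positions are confirmed, so I descend.

Request:
{"name": "play_rows", "arguments": {"increments": "0 0 0 0 0.002 0.02 0.6; 0 0 0 0 0.002 0.05 0.6; 0 0 0 0 0.002 0.08 0.6; 0 0 0 0 0.002 0.1 0.6; 0 0 0 0 0.002 0.11 0.6; 0 0 0 0 0.002 0.114 0.6; 0 0 0 0 0.002 0.114 0.6; 0 0 0 0 0.002 0.114 0.6"}}

```text
time: 3.6
ee_pos: [0.5801, 0.0964, 0.0877]
eef_rot: [0.659, 0.752, 0.001, 0.001]
ft_force: [0.5, 0.6, 0.5]
width: 0.052
grip_force: 0.0
```

Request:
{"name": "play_rows", "arguments": {"increments": "0 0 0 0 0 0 0.4; 0 0 0 0 0 0 0.25; 0 0 0 0 0 0 0.1; 0 0 0 0 0 0 0.05; 0 0 0 0 0 0 0.05; 0 0 0 0 0 0 0.05; 0 0 0 0 0 0 0.05", "grip_force": 15}}

```text
time: 4.3
ee_pos: [0.5795, 0.0966, 0.0865]
eef_rot: [0.659, 0.752, 0.0, 0.0]
ft_force: [0.4, 0.6, 0.2]
width: 0.0167
grip_force: 15.0
```

```bash
python3 - <<'E'
from h import *
s=read_state();print(s['ee_pos'],s['width'],s['grip_force'])
x,y,z=s['ee_pos'];go(.5448,-.1465,.22,-8)
E
```

```text
[0.57946595 0.09655053 0.08654589] 0.01666460227305276 14.99983862042427
t 4.3 turn [1.000e-04 0.000e+00 2.707e-01] shift [-0.2364 -0.0661 -0.1334]
```

Request:
{"name": "play_rows", "arguments": {"increments": "0 0 0 0 0 -0.01 0.05; 0 0 0 0 0 -0.03 0.05; 0 0 0 0 0 -0.055 0.05; 0 0 0 0 0 -0.08 0.05; 0 0 0.01 -0.005 -0.001 -0.105 0.05; 0 0 0.03 -0.015 -0.004 -0.122 0.05; 0 0 0.05 -0.035 -0.01 -0.131 0.05; 0 0 0.08 -0.06 -0.017 -0.134 0.05"}}

```text
time: 5.1
ee_pos: [0.5705, 0.0347, 0.2221]
eef_rot: [0.689, 0.725, 0.001, 0.001]
ft_force: [0.4, 0.1, -0.7]
width: 0.0166
grip_force: 15.0
```

```bash
python3 - <<'E'
from h import *
s=read_state();print(s['ee_pos'],s['width'],s['grip_force']);go(.5448,-.1465,.22,-8)
E
```

```text
[0.57047611 0.03468396 0.22209676] 0.016595228459247786 15.000119875185192
t 5.1 turn [ 0.0017 -0.0003  0.1906] shift [-0.1796 -0.0349  0.002 ]
```

Request:
{"name": "play_rows", "arguments": {"increments": "0 0 0.03 -0.028 -0.005 0 0.05; 0 0 0.06 -0.058 -0.011 0 0.05; 0 0 0.095 -0.09 -0.018 0 0.05; 0 0 0.13 -0.12 -0.024 0 0.05; 0 0 0.16 -0.148 -0.029 0 0.05; 0 0 0.18 -0.168 -0.033 0 0.05; 0 0 0.19 -0.178 -0.035 0 0.05; 0 0 0.19 -0.178 -0.035 0 0.05"}}

```text
time: 5.9
ee_pos: [0.5442, -0.1458, 0.2205]
eef_rot: [0.755, 0.656, -0.0, -0.0]
ft_force: [0.2, 0.2, -1.0]
width: 0.0164
grip_force: 15.0
```

Request:
{"name": "play_rows", "arguments": {"increments": "0 0 0 0 0 0 0.05; 0 0 0 0 0 0 0.05; 0 0 0 0 0 0 0.05"}}

```text
time: 6.2
ee_pos: [0.5448, -0.1434, 0.2206]
eef_rot: [0.754, 0.657, 0.0, -0.0]
ft_force: [0.1, 0.4, -0.6]
width: 0.0162
grip_force: 15.0
```

```bash
python3 - <<'E'
from h import *
s=read_state();print(s['ee_pos'],s['width'],s['grip_force']);go(.5448,-.1465,.0845,-8)
E
```

```text
[ 0.54481769 -0.14340148  0.22062324] 0.016221467295814317 14.99977012630552
t 6.2 turn [ 0.0002 -0.0003  0.0027] shift [-0.0031  0.0004  0.1361]
```

Request:
{"name": "play_rows", "arguments": {"increments": "0 0 0 -0.003 0 0.015 0.05; 0 0 0 -0.003 0 0.04 0.05; 0 0 0 -0.003 0 0.07 0.05; 0 0 0 -0.003 0 0.095 0.05; 0 0 0 -0.003 0 0.112 0.05; 0 0 0 -0.003 0 0.122 0.05; 0 0 0 -0.003 0 0.128 0.05; 0 0 0 -0.003 0 0.13 0.05"}}

```text
time: 7.0
ee_pos: [0.5441, -0.1476, 0.0902]
eef_rot: [0.754, 0.656, -0.0, -0.0]
ft_force: [0.7, 0.0, -0.5]
width: 0.0164
grip_force: 15.0
```

Request:
{"name": "play_rows", "arguments": {"increments": "0 0 0 0 0 0 0.05; 0 0 0 0 0 0.002 0.05; 0 0 0 0 0 0.003 0.05; 0 0 0 0 0 0.004 0.05; 0 0 0 0 0 0.0045 0.05"}}

```text
time: 7.5
ee_pos: [0.5441, -0.1477, 0.0861]
eef_rot: [0.754, 0.656, 0.0, 0.0]
ft_force: [0.5, -0.0, 0.0]
width: 0.0161
grip_force: 15.0
```

Request:
{"name": "play_rows", "arguments": {"increments": "0 0 0 0 0 0.0005 0.05; 0 0 0 0 0 0.001 0.05; 0 0 0 0 0 0.0015 0.05; 0 0 0 0 0 0.0015 0.05"}}

```text
time: 7.9
ee_pos: [0.5441, -0.1477, 0.0846]
eef_rot: [0.754, 0.656, 0.0, 0.0]
ft_force: [0.1, -0.2, 0.4]
width: 0.0165
grip_force: 15.0
```

Request:
{"name": "play_rows", "arguments": {"increments": "0 0 0 0 0 0.0005 0.05; 0 0 0 0 0 0.001 0.05; 0 0 0 0 0 0.001 0.05; 0 0 0 0 0 0.001 0.05"}}

```text
time: 8.3
ee_pos: [0.5447, -0.1478, 0.0845]
eef_rot: [0.755, 0.656, 0.0, 0.001]
ft_force: [-1.6, -0.2, 6.1]
width: 0.0163
grip_force: 15.0
```

Contact felt at 6 N. Release and go up.

Request:
{"name": "play_rows", "arguments": {"increments": "0 0 0 0 0 0 0.2; 0 0 0 0 0 0 0.3; 0 0 0 0 0 0 0.45; 0 0 0 0 0 0 0.6; 0 0 0 0 0 -0.02 0.6; 0 0 0 0 0 -0.055 0.6; 0 0 0 0 0 -0.095 0.6; 0 0 0 0 0 -0.12 0.6"}}

```text
time: 9.1
ee_pos: [0.5448, -0.1477, 0.2064]
eef_rot: [0.754, 0.656, 0.001, 0.001]
ft_force: [-0.0, 0.5, -0.6]
width: 0.0517
grip_force: 0.0
```

```bash
python3 - <<'E'
from h import *
go(.575,.143,.2,7.4)
c=camera('scene');cv2.imwrite('pics/s1.png',cv2.resize(c['color'][120:330,220:500,::-1],(784,588)))
E
```

```text
t 9.1 turn [ 0.0025  0.0007 -0.268 ] shift [ 0.2921 -0.0103  0.0063]
```

View pics/s1.png

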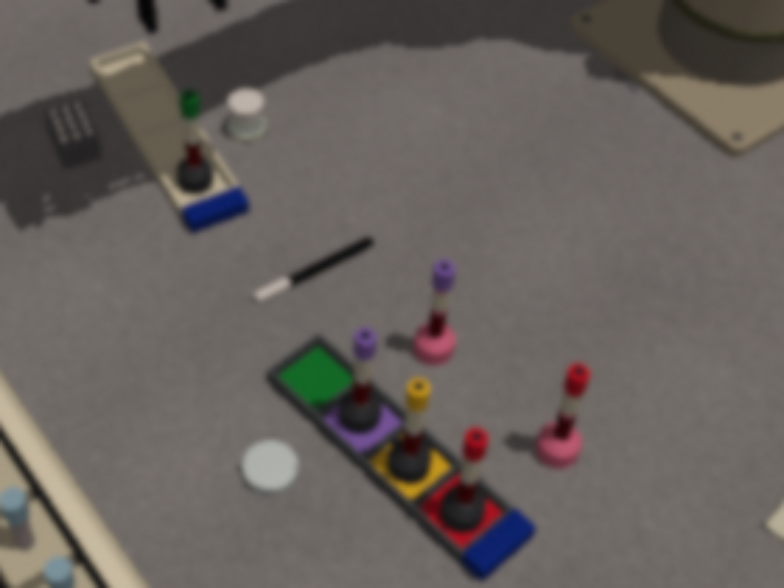

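Scene view: green stands upright in the pocket next to the cream rack's blue end (crop 195,175), and the others are undisturbed. Next is lilac.

Request:
{"name": "play_rows", "arguments": {"increments": "0 0 -0.03 0.025 -0.001 0 0.6; 0 0 -0.07 0.065 -0.002 0.002 0.6; 0 0 -0.11 0.11 -0.004 0.004 0.6; 0 0 -0.16 0.155 -0.006 0.006 0.6; 0 0 -0.2 0.2 -0.008 0.006 0.6; 0 0 -0.235 0.245 -0.009 0.006 0.6; 0 0 -0.26 0.28 -0.01 0.006 0.6; -0.002 0 -0.268 0.292 -0.01 0.006 0.6"}}

```text
time: 9.95
ee_pos: [0.5734, 0.1485, 0.197]
eef_rot: [0.657, 0.754, 0.001, -0.0]
ft_force: [0.0, 0.9, 0.0]
width: 0.0522
grip_force: 0.0
```

Request:
{"name": "play_rows", "arguments": {"increments": "0 0 0 0 0 0 0.6; 0 0 0 0 0 0 0.6; 0 0 0 0 0 0 0.6"}}

```text
time: 10.25
ee_pos: [0.5749, 0.1407, 0.1973]
eef_rot: [0.661, 0.75, 0.0, 0.001]
ft_force: [0.3, 0.1, 0.4]
width: 0.0524
grip_force: 0.0
```

```bash
python3 -c "
from h import *
go(.575,.143,.0865,7.4)"
```

```text
t 10.25 turn [ 0.0016  0.0013 -0.003 ] shift [0.0024 0.0002 0.1108]
```

Request:
{"name": "play_rows", "arguments": {"increments": "0 0 0 0.002 0 0.02 0.6; 0 0 0 0.002 0 0.05 0.6; 0 0 0 0.002 0 0.08 0.6; 0 0 0 0.002 0 0.1 0.6; 0 0 0 0.002 0 0.108 0.6; 0 0 0 0.002 0 0.111 0.6; 0 0 0 0.002 0 0.111 0.6; 0 0 0 0.002 0 0.111 0.6"}}

```text
time: 11.05
ee_pos: [0.5754, 0.1448, 0.0878]
eef_rot: [0.66, 0.751, 0.001, 0.001]
ft_force: [-0.0, -0.3, 0.4]
width: 0.0524
grip_force: 0.0
```

Request:
{"name": "play_rows", "arguments": {"increments": "0 0 0 0 0 0 0.4; 0 0 0 0 0 0 0.25; 0 0 0 0 0 0 0.1; 0 0 0 0 0 0 0.05; 0 0 0 0 0 0 0.05; 0 0 0 0 0 0 0.05; 0 0 0 0 0 0 0.05", "grip_force": 15}}

```text
time: 11.75
ee_pos: [0.5746, 0.1449, 0.0865]
eef_rot: [0.66, 0.751, 0.001, 0.001]
ft_force: [1.2, -0.3, 0.7]
width: 0.0164
grip_force: 15.0
```

Request:
{"name": "play_rows", "arguments": {"increments": "0 0 0 0 0 -0.01 0.05; 0 0 0 0 0 -0.03 0.05; 0 0 0 0 0 -0.055 0.05; 0 0 0 0 0 -0.08 0.05; 0 0 0 0 0 -0.105 0.05; 0 0 0 0 0 -0.122 0.05; 0 0 0 0 0 -0.133 0.05; 0 0 0 0 0 -0.135 0.05"}}

```text
time: 12.55
ee_pos: [0.5747, 0.1451, 0.223]
eef_rot: [0.66, 0.751, 0.001, 0.001]
ft_force: [0.0, -0.6, -1.5]
width: 0.0164
grip_force: 15.0
```

```bash
python3 -c "
from h import *
go(.5373,-.2,.222,-8)"
```

```text
t 12.55 turn [ 0.0039 -0.0003  0.2687] shift [-0.3374 -0.0816  0.0008]
```

Request:
{"name": "play_rows", "arguments": {"increments": "0 0 0.02 -0.015 -0.004 0 0.05; 0 0 0.05 -0.045 -0.011 0 0.05; 0 0 0.09 -0.08 -0.02 0 0.05; 0 0 0.13 -0.115 -0.028 0 0.05; 0 0 0.17 -0.15 -0.037 0 0.05; 0 0 0.21 -0.185 -0.045 0 0.05; 0 0 0.245 -0.22 -0.053 0 0.05; 0 0 0.268 -0.25 -0.06 0 0.05"}}

```text
time: 13.35
ee_pos: [0.5454, -0.1142, 0.2203]
eef_rot: [0.756, 0.655, -0.0, 0.0]
ft_force: [0.4, 0.8, -0.6]
width: 0.0165
grip_force: 15.0
```

Request:
{"name": "play_rows", "arguments": {"increments": "0 0 0 -0.028 0.001 0 0.05; 0 0 0 -0.055 0.002 0 0.05; 0 0 0 -0.075 0.002 0 0.05; 0 0 0 -0.087 0.002 0 0.05; 0 0 0 -0.09 0.002 0 0.05; 0 0 0 -0.09 0.002 0 0.05; 0 0 0 -0.09 0.002 0 0.05"}}

```text
time: 14.05
ee_pos: [0.5367, -0.1989, 0.2214]
eef_rot: [0.754, 0.657, 0.001, 0.0]
ft_force: [0.2, 0.6, 0.4]
width: 0.0164
grip_force: 15.0
```

```bash
python3 -c "
from h import *
go(.5373,-.2,.0845,-8)"
```

```text
t 14.05 turn [ 0.0019 -0.0008  0.0021] shift [-0.0011  0.0005  0.1369]
```

Request:
{"name": "play_rows", "arguments": {"increments": "0 0 0 -0.001 0 0.015 0.05; 0 0 0 -0.001 0 0.04 0.05; 0 0 0 -0.001 0 0.07 0.05; 0 0 0 -0.001 0 0.095 0.05; 0 0 0 -0.001 0 0.115 0.05; 0 0 0 -0.001 0 0.126 0.05; 0 0 0 -0.001 0 0.132 0.05; 0 0 0 -0.001 0 0.134 0.05"}}

```text
time: 14.85
ee_pos: [0.5367, -0.2009, 0.0872]
eef_rot: [0.754, 0.656, 0.001, 0.001]
ft_force: [-0.4, -0.6, -0.1]
width: 0.0163
grip_force: 15.0
```

Request:
{"name": "play_rows", "arguments": {"increments": "0 0 0 0 0 0.0005 0.05; 0 0 0 0 0 0.001 0.05; 0 0 0 0 0 0.0015 0.05; 0 0 0 0 0 0.002 0.05; 0 0 0 0 0 0.002 0.05"}}

```text
time: 15.35
ee_pos: [0.5367, -0.2013, 0.0856]
eef_rot: [0.755, 0.656, 0.001, 0.001]
ft_force: [0.3, 1.0, -1.7]
width: 0.0163
grip_force: 15.0
```

Request:
{"name": "play_rows", "arguments": {"increments": "0 0 0 0 0 0.0005 0.05; 0 0 0 0 0 0.001 0.05; 0 0 0 0 0 0.0015 0.05; 0 0 0 0 0 0.0015 0.05; 0 0 0 0 0 0.0015 0.05"}}

```text
time: 15.85
ee_pos: [0.537, -0.2013, 0.0844]
eef_rot: [0.754, 0.656, 0.001, 0.001]
ft_force: [-0.1, 0.4, 4.0]
width: 0.0163
grip_force: 15.0
```

Request:
{"name": "play_rows", "arguments": {"increments": "0 0 0 0 0 0 0.2; 0 0 0 0 0 0 0.3; 0 0 0 0 0 0 0.45; 0 0 0 0 0 0 0.6; 0 0 0 0 0 -0.02 0.6; 0 0 0 0 0 -0.055 0.6; 0 0 0 0 0 -0.095 0.6; 0 0 0 0 0 -0.12 0.6"}}

```text
time: 16.65
ee_pos: [0.537, -0.2013, 0.2068]
eef_rot: [0.754, 0.656, 0.001, 0.002]
ft_force: [0.7, -0.0, -0.6]
width: 0.0514
grip_force: 0.0
```

```bash
python3 -c "
from h import *
go(.5715,.2015,.2,7.4)"
```

```text
t 16.65 turn [ 0.0043  0.0009 -0.2681] shift [ 0.4036 -0.0217  0.0066]
```

Request:
{"name": "play_rows", "arguments": {"increments": "0 0 -0.03 0.025 -0.001 0 0.6; 0 0 -0.07 0.07 -0.004 0.002 0.6; 0 0 -0.11 0.115 -0.006 0.004 0.6; 0 0 -0.15 0.16 -0.009 0.006 0.6; 0 0 -0.19 0.205 -0.011 0.006 0.6; 0 0 -0.23 0.25 -0.014 0.006 0.6; 0 0 -0.26 0.295 -0.016 0.006 0.6; 0 0 -0.268 0.33 -0.018 0.006 0.6"}}

```text
time: 17.45
ee_pos: [0.5632, 0.132, 0.1972]
eef_rot: [0.658, 0.753, 0.001, 0.0]
ft_force: [-0.3, -0.5, 0.2]
width: 0.0521
grip_force: 0.0
```

Request:
{"name": "play_rows", "arguments": {"increments": "0 0 0 0.03 0.007 0 0.6; 0 0 0 0.055 0.012 0 0.6; 0 0 0 0.068 0.015 0 0.6; 0 0 0 0.072 0.016 0 0.6; 0 0 0 0.072 0.016 0 0.6; 0 0 0 0.072 0.016 0 0.6; 0 0 0 0.072 0.016 0 0.6"}}

```text
time: 18.15
ee_pos: [0.5713, 0.2, 0.198]
eef_rot: [0.661, 0.751, 0.0, 0.001]
ft_force: [0.5, -0.8, -0.1]
width: 0.0522
grip_force: 0.0
```

```bash
python3 -c "
from h import *
go(.5715,.2015,.0865,7.4)"
```

```text
t 18.15 turn [ 0.002   0.0011 -0.0022] shift [0.0016 0.0002 0.1115]
```

Request:
{"name": "play_rows", "arguments": {"increments": "0.002 0 0 0.001 0 0.02 0.6; 0.002 0 0 0.001 0 0.05 0.6; 0.002 0 0 0.001 0 0.08 0.6; 0.002 0 0 0.001 0 0.1 0.6; 0.002 0 0 0.001 0 0.108 0.6; 0.002 0 0 0.001 0 0.111 0.6; 0.002 0 0 0.001 0 0.111 0.6; 0.002 0 0 0.001 0 0.111 0.6"}}

```text
time: 18.95
ee_pos: [0.5717, 0.2027, 0.0883]
eef_rot: [0.66, 0.751, 0.001, 0.001]
ft_force: [-0.2, 0.2, 0.7]
width: 0.052
grip_force: 0.0
```

Request:
{"name": "play_rows", "arguments": {"increments": "0 0 0 0 0 0 0.4; 0 0 0 0 0 0 0.25; 0 0 0 0 0 0 0.1; 0 0 0 0 0 0 0.05; 0 0 0 0 0 0 0.05; 0 0 0 0 0 0 0.05; 0 0 0 0 0 0 0.05", "grip_force": 15}}

```text
time: 19.65
ee_pos: [0.5711, 0.2026, 0.087]
eef_rot: [0.66, 0.751, -0.0, 0.0]
ft_force: [0.1, 0.4, -0.6]
width: 0.0162
grip_force: 15.0
```

Request:
{"name": "play_rows", "arguments": {"increments": "0 0 0 0 0 -0.01 0.05; 0 0 0 0 0 -0.03 0.05; 0 0 0 0 0 -0.055 0.05; 0 0 0 0 0 -0.08 0.05; 0 0 0 0 0 -0.105 0.05; 0 0 0 0 0 -0.122 0.05; 0 0 0 0 0 -0.133 0.05; 0 0 0 0 0 -0.135 0.05"}}

```text
time: 20.45
ee_pos: [0.5714, 0.2029, 0.2236]
eef_rot: [0.66, 0.751, 0.001, 0.001]
ft_force: [-0.1, 0.6, -1.5]
width: 0.0163
grip_force: 15.0
```

```bash
python3 -c "
from h import *
go(.5298,-.2534,.222,-8)"
```

```text
t 20.45 turn [ 0.002  -0.0003  0.2687] shift [-0.4472 -0.1     0.0014]
```

Request:
{"name": "play_rows", "arguments": {"increments": "0 0 0.02 -0.015 -0.003 0 0.05; 0 0 0.05 -0.045 -0.01 0 0.05; 0 0 0.09 -0.08 -0.018 0 0.05; 0 0 0.13 -0.115 -0.026 0 0.05; 0 0 0.17 -0.15 -0.034 0 0.05; 0 0 0.21 -0.185 -0.041 0 0.05; 0 0 0.245 -0.22 -0.049 0 0.05; 0 0 0.268 -0.25 -0.056 0 0.05"}}

```text
time: 21.25
ee_pos: [0.5462, -0.056, 0.2209]
eef_rot: [0.756, 0.655, -0.001, -0.0]
ft_force: [0.1, 0.5, -0.4]
width: 0.0162
grip_force: 15.0
```

Request:
{"name": "play_rows", "arguments": {"increments": "0 0 0 -0.035 0.002 0 0.05; 0 0 0 -0.07 0.004 0 0.05; 0 0 0 -0.105 0.006 0 0.05; 0 0 0 -0.14 0.007 0 0.05; 0 0 0 -0.17 0.008 0 0.05; 0 0 0 -0.19 0.01 0 0.05; 0 0 0 -0.2 0.01 0 0.05; 0 0 0 -0.201 0.01 0 0.05"}}

```text
time: 22.05
ee_pos: [0.5285, -0.2545, 0.2212]
eef_rot: [0.755, 0.655, -0.001, -0.001]
ft_force: [0.0, 0.3, -0.9]
width: 0.0165
grip_force: 15.0
```

Request:
{"name": "play_rows", "arguments": {"increments": "0 0 0 0 0 0 0.05; 0 0 0 0 0 0 0.05; 0 0 0 0 0 0 0.05"}}

```text
time: 22.35
ee_pos: [0.53, -0.2518, 0.2223]
eef_rot: [0.754, 0.657, 0.0, 0.0]
ft_force: [-0.3, 0.1, -1.8]
width: 0.0164
grip_force: 15.0
```

```bash
python3 -c "
from h import *
go(.5298,-.2534,.085,-8)"
```

```text
t 22.35 turn [0.0002 0.0001 0.0023] shift [-0.0016  0.      0.1373]
```

Request:
{"name": "play_rows", "arguments": {"increments": "0 0 0 -0.002 0 0.015 0.05; 0 0 0 -0.002 0 0.04 0.05; 0 0 0 -0.002 0 0.07 0.05; 0 0 0 -0.002 0 0.095 0.05; 0 0 0 -0.002 0 0.115 0.05; 0 0 0 -0.002 0 0.126 0.05; 0 0 0 -0.002 0 0.132 0.05; 0 0 0 -0.002 0 0.134 0.05"}}

```text
time: 23.15
ee_pos: [0.5294, -0.2549, 0.0878]
eef_rot: [0.754, 0.656, -0.0, -0.0]
ft_force: [-0.5, -0.1, 0.3]
width: 0.0162
grip_force: 15.0
```

Request:
{"name": "play_rows", "arguments": {"increments": "0 0 0 0 0 0.0005 0.05; 0 0 0 0 0 0.001 0.05; 0 0 0 0 0 0.0015 0.05; 0 0 0 0 0 0.002 0.05; 0 0 0 0 0 0.0025 0.05; 0 0 0 0 0 0.0025 0.05"}}

```text
time: 23.75
ee_pos: [0.5294, -0.255, 0.0857]
eef_rot: [0.755, 0.656, -0.0, 0.0]
ft_force: [0.3, 0.2, -0.7]
width: 0.0165
grip_force: 15.0
```

Request:
{"name": "play_rows", "arguments": {"increments": "0 0 0 0 0 0.0005 0.05; 0 0 0 0 0 0.001 0.05; 0 0 0 0 0 0.0013 0.05; 0 0 0 0 0 0.0013 0.05; 0 0 0 0 0 0.0013 0.05"}}

```text
time: 24.25
ee_pos: [0.5299, -0.2551, 0.0849]
eef_rot: [0.754, 0.656, 0.0, 0.001]
ft_force: [-0.5, 0.7, 5.5]
width: 0.0163
grip_force: 15.0
```

Request:
{"name": "play_rows", "arguments": {"increments": "0 0 0 0 0 0 0.2; 0 0 0 0 0 0 0.3; 0 0 0 0 0 0 0.45; 0 0 0 0 0 0 0.6; 0 0 0 0 0 -0.02 0.6; 0 0 0 0 0 -0.055 0.6; 0 0 0 0 0 -0.095 0.6; 0 0 0 0 0 -0.12 0.6"}}

```text
time: 25.05
ee_pos: [0.53, -0.2551, 0.2072]
eef_rot: [0.754, 0.656, 0.0, 0.001]
ft_force: [1.2, -0.3, 0.1]
width: 0.0514
grip_force: 0.0
```

```bash
python3 -c "
from h import *
go(.564,.257,.2,7.4)"
```

```text
t 25.05 turn [ 0.0023  0.0013 -0.2681] shift [ 0.5119 -0.0373  0.0066]
```

Request:
{"name": "play_rows", "arguments": {"increments": "0 0 -0.03 0.025 -0.002 0 0.6; 0 0 -0.07 0.07 -0.005 0.002 0.6; 0 0 -0.11 0.115 -0.008 0.004 0.6; 0 0 -0.15 0.16 -0.012 0.006 0.6; 0 0 -0.19 0.205 -0.015 0.006 0.6; 0 0 -0.23 0.25 -0.018 0.006 0.6; 0 0 -0.26 0.295 -0.021 0.006 0.6; 0 0 -0.268 0.33 -0.024 0.006 0.6"}}

```text
time: 25.85
ee_pos: [0.5503, 0.0791, 0.1975]
eef_rot: [0.658, 0.753, -0.0, -0.0]
ft_force: [0.0, 0.1, 0.3]
width: 0.052
grip_force: 0.0
```

Request:
{"name": "play_rows", "arguments": {"increments": "0 0 0 0.04 0.008 0 0.6; 0 0 0 0.08 0.016 0 0.6; 0 0 0 0.12 0.024 0 0.6; 0 0 0 0.15 0.03 0 0.6; 0 0 0 0.172 0.034 0 0.6; 0 0 0 0.179 0.035 0 0.6; 0 0 0 0.179 0.035 0 0.6; 0 0 0 0.179 0.035 0 0.6"}}

```text
time: 26.65
ee_pos: [0.5631, 0.2559, 0.1978]
eef_rot: [0.66, 0.751, -0.001, 0.0]
ft_force: [-0.1, -0.5, -0.2]
width: 0.0523
grip_force: 0.0
```

Request:
{"name": "play_rows", "arguments": {"increments": "0 0 0 0 0 0 0.6; 0 0 0 0 0 0 0.6"}}

```text
time: 26.85
ee_pos: [0.5634, 0.2558, 0.1983]
eef_rot: [0.661, 0.751, -0.0, 0.0]
ft_force: [0.8, -0.6, -0.9]
width: 0.0521
grip_force: 0.0
```

```bash
python3 -c "
from h import *
go(.564,.257,.0868,7.4)"
```

```text
t 26.85 turn [ 0.0003  0.0009 -0.0019] shift [0.0012 0.0007 0.1115]
```

Request:
{"name": "play_rows", "arguments": {"increments": "0 0 0 0.001 0 0.02 0.6; 0 0 0 0.001 0 0.05 0.6; 0 0 0 0.001 0 0.08 0.6; 0 0 0 0.001 0 0.1 0.6; 0 0 0 0.001 0 0.108 0.6; 0 0 0 0.001 0 0.111 0.6; 0 0 0 0.001 0 0.111 0.6; 0 0 0 0.001 0 0.111 0.6"}}

```text
time: 27.65
ee_pos: [0.5636, 0.2585, 0.0885]
eef_rot: [0.66, 0.751, 0.001, 0.001]
ft_force: [0.8, 0.7, 0.8]
width: 0.0524
grip_force: 0.0
```

Request:
{"name": "play_rows", "arguments": {"increments": "0 0 0 0 0 0 0.4; 0 0 0 0 0 0 0.25; 0 0 0 0 0 0 0.1; 0 0 0 0 0 0 0.05; 0 0 0 0 0 0 0.05; 0 0 0 0 0 0 0.05; 0 0 0 0 0 0 0.05", "grip_force": 15}}

```text
time: 28.35
ee_pos: [0.563, 0.2581, 0.0872]
eef_rot: [0.66, 0.751, -0.0, 0.0]
ft_force: [0.4, 0.6, 0.2]
width: 0.0167
grip_force: 15.0
```

Request:
{"name": "play_rows", "arguments": {"increments": "0 0 0 0 0 -0.01 0.05; 0 0 0 0 0 -0.03 0.05; 0 0 0 0 0 -0.055 0.05; 0 0 0 0 0 -0.08 0.05; 0 0 0 0 0 -0.105 0.05; 0 0 0 0 0 -0.122 0.05; 0 0 0 0 0 -0.133 0.05; 0 0 0 0 0 -0.135 0.05"}}

```text
time: 29.15
ee_pos: [0.5633, 0.2586, 0.2238]
eef_rot: [0.66, 0.751, 0.001, 0.001]
ft_force: [1.2, -0.4, -1.1]
width: 0.0162
grip_force: 15.0
```

```bash
python3 -c "
from h import *
go(.5223,-.3069,.222,-8)"
```

```text
t 29.15 turn [ 0.002  -0.0005  0.2687] shift [-0.5555 -0.1135  0.0015]
```

Request:
{"name": "play_rows", "arguments": {"increments": "0 0 0.02 -0.015 -0.003 0 0.05; 0 0 0.05 -0.045 -0.009 0 0.05; 0 0 0.09 -0.08 -0.016 0 0.05; 0 0 0.13 -0.118 -0.024 0 0.05; 0 0 0.17 -0.156 -0.032 0 0.05; 0 0 0.21 -0.194 -0.04 0 0.05; 0 0 0.245 -0.232 -0.047 0 0.05; 0 0 0.268 -0.27 -0.055 0 0.05"}}

```text
time: 29.95
ee_pos: [0.5418, -0.0196, 0.2212]
eef_rot: [0.756, 0.655, -0.001, -0.0]
ft_force: [0.1, -0.1, -0.4]
width: 0.0164
grip_force: 15.0
```

Request:
{"name": "play_rows", "arguments": {"increments": "0 0 0 -0.038 0.002 0 0.05; 0 0 0 -0.076 0.005 0 0.05; 0 0 0 -0.114 0.007 0 0.05; 0 0 0 -0.152 0.01 0 0.05; 0 0 0 -0.187 0.012 0 0.05; 0 0 0 -0.217 0.014 0 0.05; 0 0 0 -0.242 0.016 0 0.05; 0 0 0 -0.262 0.017 0 0.05"}}

```text
time: 30.75
ee_pos: [0.5216, -0.2812, 0.2209]
eef_rot: [0.756, 0.655, -0.001, -0.001]
ft_force: [-0.6, -0.3, -0.9]
width: 0.0161
grip_force: 15.0
```

Request:
{"name": "play_rows", "arguments": {"increments": "0 0 0 -0.015 0.001 0 0.05; 0 0 0 -0.025 0.002 0 0.05; 0 0 0 -0.029 0.002 0 0.05; 0 0 0 -0.029 0.002 0 0.05; 0 0 0 -0.029 0.002 0 0.05; 0 0 0 -0.029 0.002 0 0.05"}}

```text
time: 31.35
ee_pos: [0.522, -0.3064, 0.2225]
eef_rot: [0.754, 0.657, 0.0, 0.0]
ft_force: [-0.5, -0.0, -0.3]
width: 0.0164
grip_force: 15.0
```

```bash
python3 -c "
from h import *
go(.5223,-.3069,.0852,-8)"
```

```text
t 31.35 turn [0.0003 0.0001 0.002 ] shift [-0.0004  0.0003  0.1373]
```

Request:
{"name": "play_rows", "arguments": {"increments": "0 0 0 0 0 0.015 0.05; 0 0 0 0 0 0.04 0.05; 0 0 0 0 0 0.07 0.05; 0 0 0 0 0 0.095 0.05; 0 0 0 0 0 0.115 0.05; 0 0 0 0 0 0.126 0.05; 0 0 0 0 0 0.132 0.05; 0 0 0 0 0 0.134 0.05"}}

```text
time: 32.15
ee_pos: [0.5216, -0.3073, 0.0881]
eef_rot: [0.754, 0.656, -0.0, 0.0]
ft_force: [-0.3, -0.5, -0.5]
width: 0.016
grip_force: 15.0
```

Request:
{"name": "play_rows", "arguments": {"increments": "0 0 0 0 0 0.0005 0.05; 0 0 0 0 0 0.001 0.05; 0 0 0 0 0 0.0015 0.05; 0 0 0 0 0 0.002 0.05; 0 0 0 0 0 0.0025 0.05; 0 0 0 0 0 0.0025 0.05"}}

```text
time: 32.75
ee_pos: [0.5216, -0.3075, 0.0859]
eef_rot: [0.755, 0.656, -0.0, 0.0]
ft_force: [-0.2, -0.5, -1.6]
width: 0.0164
grip_force: 15.0
```

Request:
{"name": "play_rows", "arguments": {"increments": "0 0 0 0 0 0.0005 0.05; 0 0 0 0 0 0.001 0.05; 0 0 0 0 0 0.0013 0.05; 0 0 0 0 0 0.0013 0.05; 0 0 0 0 0 0.0013 0.05"}}

```text
time: 33.25
ee_pos: [0.522, -0.3077, 0.085]
eef_rot: [0.755, 0.656, 0.0, 0.001]
ft_force: [0.6, -0.1, 3.8]
width: 0.0159
grip_force: 15.0
```

Contact again. Release, rise, and move back out of the view.

Request:
{"name": "play_rows", "arguments": {"increments": "0 0 0 0 0 0 0.2; 0 0 0 0 0 0 0.3; 0 0 0 0 0 0 0.45; 0 0 0 0 0 0 0.6; 0 0 0 0 0 -0.02 0.6; 0 0 0 0 0 -0.055 0.6; 0 0 0 0 0 -0.095 0.6; 0 0 0 0 0 -0.13 0.6"}}

```text
time: 34.05
ee_pos: [0.5215, -0.3073, 0.2163]
eef_rot: [0.754, 0.656, -0.0, 0.0]
ft_force: [1.0, -0.5, -0.2]
width: 0.0516
grip_force: 0.0
```

Request:
{"name": "play_rows", "arguments": {"increments": "0 0 0 -0.03 0 0 0.6; 0 0 0 -0.07 0 0 0.6; 0 0 0 -0.11 0 0 0.6; 0 0 0 -0.15 0 0 0.6; 0 0 0 -0.18 0 0 0.6; 0 0 0 -0.2 0 0 0.6; 0 0 0 -0.2 0 0 0.6; 0 0 0 -0.2 0 0 0.6"}}

```text
time: 34.85
ee_pos: [0.4939, -0.5051, 0.2141]
eef_rot: [0.755, 0.656, 0.0, -0.0]
ft_force: [0.4, 0.4, -0.3]
width: 0.0523
grip_force: 0.0
```

```bash
python3 - <<'E'
from h import *
t=camera('top');s=camera('scene')
a=cv2.resize(t['color'][130:240,360:520],(480,330));b=cv2.resize(s['color'][110:220,220:320],(300,330))
cv2.imwrite('pics/end.png',np.hstack([a,b])[...,::-1])
E
```

```text
(no output)
```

View pics/end.png

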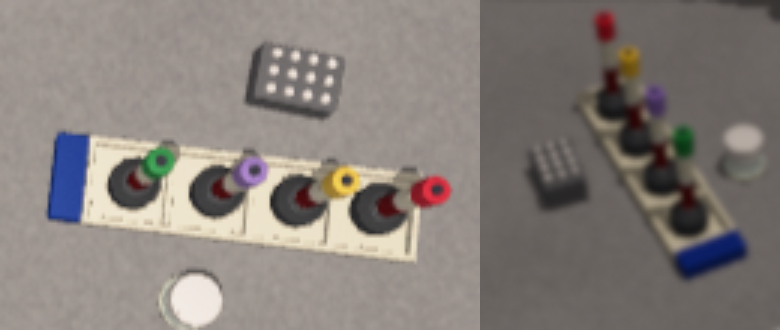

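The final view shows green, lilac, yellow and red upright from the blue end, each foot centred in its own pocket. Handing in.

```bash
python3 -c "
from bench import *
print(close_job())"
```

```text
the job is handed in; nothing more can be done
None
```

The job is handed in at about 35 s of robot time: all four tubes stand upright in the cream rack in reverse order (green, lilac, yellow, red from the blue end), confirmed by the final camera views; the judge's verdict was not returned.

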